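# Put the photo box away in the stay-lidded chest

## Task

Raise the lid of the wooden chest until its folding stay locks straight and let it stand on the stay, then set the photo box down level on the chest's floor. Then take the stay by its knee grip, pull the knee forward to break it, and lower the lid gently all the way shut, without letting it fall; leave the other things on the table where they are.

Things in the scene. Friction and masses are not known exactly. Their poses are not given: they have to be found in the camera images.
- chest: Plywood chest fixed to the table, 175 mm deep (x), 220 wide (y), 120 high without the lid, walls and floor 10 mm thick (inside 155 x 200, 110 deep). Origin under its centre at table height; -x is its front, towards the robot; z up. The lid's hinge line runs along y at x = +87.5 mm, z = 120 mm. A folding stay is outside its right (-y) wall.
- lid (a joint): Angle of the lid (rad): 0 shut, growing as its front edge rises; about 1.43 (82 degrees) standing on the locked stay, 1.44 at most, when the stay is pulled taut. The lid is 12 mm plywood, about 0.5 kg (0.4 to 0.6), nearly free on its hinge: it drops shut if let go anywhere below about 1.15 rad.
- lid_bar (a point): Middle of the round steel bar handle of the lid: 12 mm thick, 100 mm long along the chest's y, 45 mm out from the lid's front edge (39 mm clear gap behind the bar). It lies 220 mm from the hinge line and 6 mm above the plane of the lid's underside, and turns with the lid. Its two stems are at 50 mm either side of the middle.
- knee (a joint): Angle of the stay's knee (rad): 0 folded, lid shut; 1.706 straight; 1.826 locked, a little past straight, on its stop. It unfolds as the lid is raised; a light spring carries it past straight once the lid is within about 0.1 rad of full height. Locked, it carries the lid; it breaks with about 3 to 4 N drawn to the chest's front (-x) at the knee, and the lid comes down as the knee goes forward and down.
- stay_grip (a point): Where to take the knee grip: a black round bar 16 mm thick along the chest's y, on the knee's axis, sticking out from 8 to 76 mm off the chest's right wall; this point is 60 mm off the wall. The lid follows it without slack. Seen from stay_pivot it is 10 mm behind (+x) and 80 mm above with the lid locked open (160 mm over the table), 74 mm in front (-x) and 31 mm below with the lid shut.
- stay_pivot (a point): Lower pivot of the stay, outside the chest's right wall at chest x = +62.5 mm, y = -110 mm, z = 80 mm. The stay is two flat steel links, each 80 mm between pivots: one from here to the knee, which so moves on a circle of radius 80 mm about this pivot, and one from the knee to a pin in the lid's side edge 120 mm from the hinge.
- photo_box_mid (a point): Centre (half-way up) of the photo box: a rigid brown cardboard box with a white lid band and a small label holder on one end, 130 mm long (its x), 50 mm wide (its y), 60 mm high (its z), 0.25 kg, standing loose on the table to the left of the chest.
- phone: Black desk telephone, about 170 x 190 x 75 mm, on the right; to be left alone. Origin under its middle.
- mug: White mug, 80 mm across, 95 mm high, at the right; to be left alone. Origin under its middle.
- stapler: Black stapler, 140 x 34 x 52 mm, on the left beyond the photo box; to be left alone. Origin under its middle.
Not all that is in view belongs to the job. Of the things that look like the part that bears photo_box_mid, take the one that is farthest to the robot's right at the start.

How it is judged (in metres and radians):
On the way, in this order (a step that is already met when the one before it is completed fails the run):
1. the lid stands open on the locked stay, let go by the fingers (value of joint lid above 1.39 rad and value of joint knee above 1.76 rad and contact force between the fingers and chest below 0.5 N), for 0.2 s.
2. the photo box stands level on the chest's floor, under the open, locked lid (value of joint lid above 1.39 rad and value of joint knee above 1.76 rad and x of photo_box_mid in the frame of chest between -0.07 and 0.07 m and y of photo_box_mid in the frame of chest between -0.09 and 0.09 m and z of photo_box_mid in the frame of chest below 0.048 m and angle between photo_box_mid's own z axis and vertical below 0.15 rad), for 0.2 s.
At the end, for the whole second after the job is handed in: The lid is fully shut (within 0.03 rad) with its stay folded (knee below 0.1 rad), and the photo box stands at rest on the chest's floor inside it, level within 0.15 rad (x of photo_box_mid in the frame of chest between -0.07 and 0.07 m and y of photo_box_mid in the frame of chest between -0.09 and 0.09 m and z of photo_box_mid in the frame of chest below 0.048 m and angle between photo_box_mid's own z axis and vertical below 0.15 rad and value of joint lid below 0.03 rad and value of joint knee below 0.1 rad and linear speed of photo_box below 0.02 m/s); the robot touches nothing.
It fails at once if the lid falls or slams: it closes faster than 3 rad/s (velocity of joint lid below -3 rad/s).
It fails at once if the photo box is dropped into the chest (moves faster than 0.7 m/s between its walls) (x of photo_box_mid in the frame of chest between -0.07 and 0.07 m and y of photo_box_mid in the frame of chest between -0.09 and 0.09 m and z of photo_box_mid in the frame of chest below 0.1 m and linear speed of photo_box above 0.7 m/s).
It fails at once if the phone, mug or stapler is pushed more than 30 mm or the mug is tipped (distance of any of phone, mug, stapler from where it was at the start of the episode above 0.03 m or angle between mug's own z axis and vertical above 0.3 rad).
It also fails if it takes over 69 s, if anything falls off the work surface, if the arm or the gripper's body presses on something with over 40 N, if the wrist force passes 120 N, or if a joint passes its speed limit or range.

## Robot

A 6-joint arm with a two-finger parallel gripper is mounted at the origin on the work surface. World frame = base frame: x ahead of the robot, y to its left, z up, the work surface at z = 0. Lengths are in mm, angles in rad, forces in N, time in s.
With the tool pointing down it reaches from about 275 to 750 mm from the base axis. Payload 10.2 kg.
Tool frame: the origin (TCP) lies between the finger pads; the fingertips stand 17 mm ahead of it and the grasp point (between the pads) lies 2 mm behind it (tips_ahead is the distance from the TCP to the fingertips, in mm); z points along the fingers, y is the line along which they close (so a half turn about z gives the same grasp; the last joint's range is limited). The gripper opens to 85 mm and grips with 20 to 120 N. Pads are 22 mm wide; open, the fingers measure 114 mm over their backs; the gripper's body (76 mm by 85 mm) begins 54 mm behind the grasp point. The pads swing forward as they close: fully open they stand 13 mm farther back than shut.
Start: joints at [1.027, 0.313, 1.498, -0, 1.331, -0.223], TCP at [165.559, 498.218, 248.294] pointing down, gripper open.
Joint ranges: [-2.94, 2.94], [-0.97, 2.17], [0.19, 2.56], [-1.23, 4.37], [0.02, 3.11], [-2.88, 2.88]. Speed limits (rad/s): [2.39, 2.39, 3.01, 3.14, 3.14, 3.14].

## Interface

Orientations are given as a unit quaternion [w, x, y, z].
In Python, from rig import sense, capture, finish_job, boxes_of, tips_ahead gives the robot as it stands.
- The arm moves only by the tool drive_tool, never from a script. Its argument "commands" is text: rows parted by semicolons, each of 7 numbers parted by spaces: the shift along the world's x, y, z in units of 0.1 m (1.0 is 0.1 m), then the turn, a rotation vector about the world's x, y, z in units of pi/4 rad (1.0 is pi/4 rad), then the opening in per cent of the stroke, from 0 (shut) to 100 (fully open). A call has 1 to 20 rows; each row shifts and turns the commanded pose from where the row before left it; what a row does not reach is not made up. A row lasts 1/12 s, in which the tool goes at most 41.7 mm and 7.16 degrees, less where a joint would pass 70% of its speed; a pose out of reach is approached as far as the arm can. A call with a number of a shift or a turn outside -1 to 1 is refused whole. A call with a gripper value outside its range is refused whole. The fingers move at their own pace and stop on an object; "force" is the grip in N (left out, the last holds). Time passes only in rows, so rows that do not move let the fingers close. It gives the time, the measured TCP pose, the force, the opening and the grip force at its end, in the units of the state.
- sense(): the state, without advancing time (a new reading comes with each control period).
- capture(name): name is "scene" or "top" or "wrist"; returns a dict with "pixels" (400x640x3 uint8, blue, green, red), "fov_y" (degrees; the focal length in pixels is half the picture's height over the tangent of half this angle, whatever the lens; pixels are square), "cx", "cy" (the principal point, pixels), "position" and "attitude" of the camera in the world; the wrist camera has in their place "tool_from_camera" (4x4, takes a point from camera to tool coordinates, whose origin is the TCP and whose axes are the flange's). Camera axes: x right, y down, z forward; pixel columns grow to the right and rows downward; lengths in mm; the calibration is good to about 2 mm. A picture is of the moment at which its call begins: read the wrist's pose just before it. There is no depth.
- finish_job(): hands the job in; it is judged then, once.
Trained networks look in a picture, given as the dict that the camera call returned (one of the last four; its "shot" number tells which), for a name from the list of things; names that differ only in an ending like _2 or _b are one class to them, and where a whole thing is asked for, a point or a joint stands for the part that bears it (a point fixed in the world has none). Each returns a list of dicts, best first, with "confidence" (0 to 1); they miss things now and then, are a little off and sometimes report something else, mostly with a low value. They report only what shows in the picture. A call takes as long as a camera call. They do not tell look-alikes from the thing itself.
- boxes_of(picture, name): "position" ([column, row] in pixels, amid what is visible of it).
The state is a dict: "time_s": time; "joints": joint angles; "dq": joint speeds; "tau": joint torques, N m; "eef_pos": TCP position; "ee_rot": TCP orientation; "force": force on the tool from outside, world axes, zero at the start; "wrist_torque": the same for the moment, N m; "grip_width": opening from 0.0 (shut) to 1.0 (fully open); "grip_force": force on a finger pad.
Only numpy, scipy, OpenCV 4.12 (cv2) and the standard library are available. Lean on these libraries where they do the work, as an engineer would, in place of code of your own. Each camera call takes 0.05 s, during which the arm holds its last target. There are 200 camera calls.

## Working session

There is one attempt and no reset: what is moved stays moved. The work goes in short steps, Python scripts to look and compute and a tool call to move; the robot and the scene stay as the last step left them, time stands still between calls to the robot, and variables do not carry over. Pictures are saved under pics/ and viewed, at most 10 in all, crops included, and the job is handed in when it is done.

Besides the shell and the picture viewer there is one more tool, called after "Emit:" by a JSON object that holds its "name" and its "arguments". drive_tool: Moves the arm, as the interface text tells. Shifts and turns lie within -1 to 1; 1 stands for 0.1 m of shift or pi/4 rad of turn. Its arguments: {"type":"object","properties":{"commands":{"type":"string"},"force":{"type":"number"}},"required":["commands"]}

```bash
mkdir -p pics; ls; cat > h.py <<'E'
import numpy as np, cv2
from rig import *
from scipy.spatial.transform import Rotation as R
def cam(p,s=None):
    f=200/np.tan(np.radians(p['fov_y'])/2)
    if 'position' in p:
        a=np.array(p['attitude'],float)
        M=a if a.shape==(3,3) else R.from_quat(np.r_[a[1:],a[0]]).as_matrix()
        return f,p['cx'],p['cy'],M,np.array(p['position'],float)
    T=np.array(p['tool_from_camera']);q=s['ee_rot'];Rt=R.from_quat([q[1],q[2],q[3],q[0]]).as_matrix()
    return f,p['cx'],p['cy'],Rt@T[:3,:3],np.array(s['eef_pos'])+Rt@T[:3,3]
def ray(c,px):
    f,cx,cy,M,o=c;d=M@np.array([(px[0]-cx)/f,(px[1]-cy)/f,1]);return o,d/np.linalg.norm(d)
def atz(c,px,z):
    o,d=ray(c,px);return o+d*(z-o[2])/d[2]
def proj(c,P):
    f,cx,cy,M,o=c;v=M.T@(np.array(P,float)-o);return np.array([cx+f*v[0]/v[2],cy+f*v[1]/v[2]])
def tri(L):
    A=0;b=0
    for c,px in L:
        o,d=ray(c,px);Q=np.eye(3)-np.outer(d,d);A=A+Q;b=b+Q@o
    return np.linalg.solve(A,b)
E
python3 - <<'E'
from h import *
np.set_printoptions(precision=1,suppress=True)
print(sense())
for n in ['scene','top']:
    p=capture(n);cv2.imwrite(f'pics/{n}0.png',p['pixels']);c=cam(p);print(n,p['attitude'],c)
    for t in ['chest','lid_bar','stay_grip','photo_box_mid','phone','mug','stapler']:
        print(t,[(np.round(b['position']),round(b['confidence'],2),atz(c,b['position'],30)) for b in boxes_of(p,t)])
E
```

```text
pics
{'time_s': 0.0, 'joints': array([ 1. ,  0.3,  1.5,  0. ,  1.3, -0.2]), 'dq': array([ 0.,  0., -0.,  0., -0.,  0.]), 'tau': array([ -0. , -41.2, -26. ,  -0. ,   0. ,   0. ]), 'eef_pos': array([165.4, 498. , 247.7]), 'ee_rot': array([-0. ,  0.2,  1. , -0. ]), 'force': array([0.4, 0.6, 0.1]), 'wrist_torque': array([-0., -0.,  0.]), 'grip_force': 0.0, 'grip_width': 0.9961464655644122}
scene [-0.1  0.5  0.8 -0.2] (np.float64(369.59750346985606), 321.06814612581934, 198.49587124878005, array([[-0.5,  0.7, -0.5],
       [ 0.9,  0.4, -0.3],
       [ 0. , -0.5, -0.9]]), array([1046.4,  385.9, 1097.6]))
chest [(array([279., 190.]), 0.6, array([525.5, -70.8,  30. ]))]
lid_bar [(array([277., 186.]), 0.77, array([514.9, -88.2,  30. ])), (array([281., 194.]), 0.71, array([537.2, -56.5,  30. ]))]
stay_grip [(array([244., 167.]), 0.43, array([ 509.7, -231.5,   30. ]))]
photo_box_mid [(array([381., 239.]), 0.75, array([516.2, 308.6,  30. ])), (array([427., 201.]), 0.62, array([309.3, 382.7,  30. ])), (array([506., 269.]), 0.59, array([411.6, 680.1,  30. ])), (array([376., 302.]), 0.55, array([70
[... 523 characters left out ...]
. ]]), array([ 297.2,  118.3, 1898.6]))
chest [(array([367., 185.]), 0.93, array([554.2, -61.4,  30. ]))]
lid_bar [(array([367., 182.]), 0.96, array([563. , -60.8,  30. ]))]
stay_grip [(array([406., 189.]), 0.59, array([ 534.8, -213.4,   30. ]))]
photo_box_mid [(array([255., 150.]), 0.97, array([705.4, 381.5,  30. ])), (array([179., 224.]), 0.94, array([414.3, 684.5,  30. ])), (array([250., 252.]), 0.9, array([298.3, 402.4,  30. ])), (array([275., 197.]), 0.69, array([514.2, 306.2,  30. ]))]
phone [(array([466., 237.]), 0.88, array([ 340.7, -439.7,   30. ]))]
mug [(array([446., 170.]), 0.85, array([ 605.6, -374.7,   30. ]))]
stapler [(array([231., 195.]), 0.52, array([525.3, 477.5,  30. ]))]
```

```bash
python3 - <<'E'
from h import *
a=cv2.imread('pics/scene0.png')[80:330,150:550];b=cv2.imread('pics/top0.png')[110:280,150:490]
cv2.imwrite('pics/a.png',cv2.resize(a,(800,500),interpolation=cv2.INTER_CUBIC))
cv2.imwrite('pics/b.png',cv2.resize(b,(800,400),interpolation=cv2.INTER_CUBIC))
E
```

```text
(no output)
```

View pics/a.png

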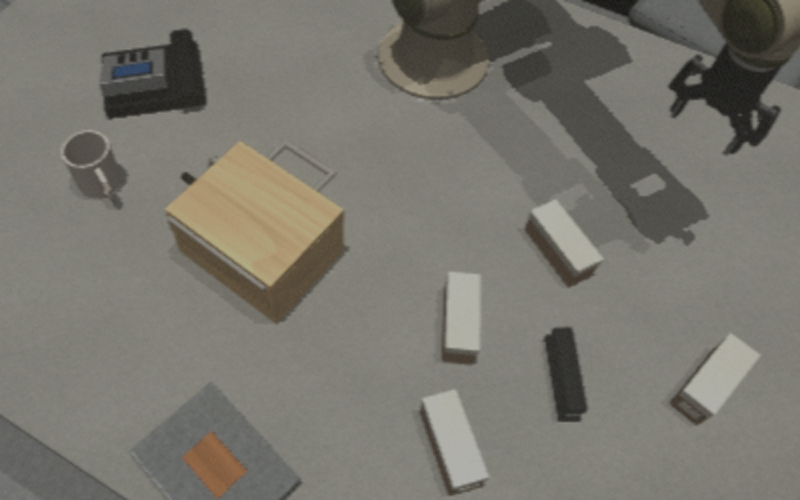

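View pics/b.png

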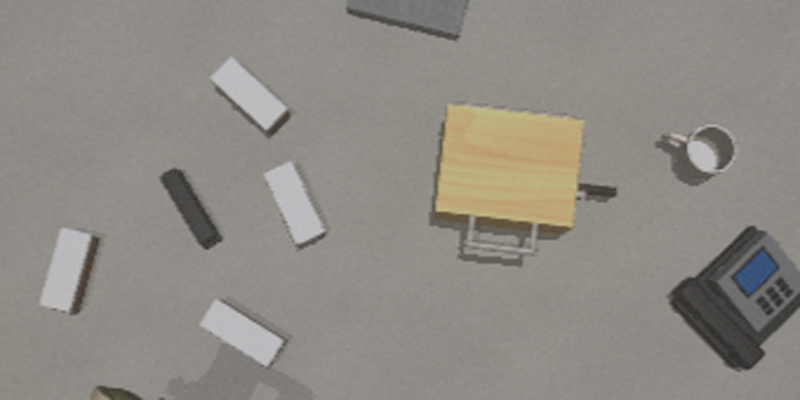

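```bash
cat >> h.py <<'E'
def fitrect(c_px,L,W,z,x0):
    from scipy.optimize import least_squares
    K=np.array([[L/2,W/2],[L/2,-W/2],[-L/2,-W/2],[-L/2,W/2]])
    def f(v):
        cs,sn=np.cos(v[2]),np.sin(v[2]);P=K@np.array([[cs,sn],[-sn,cs]])+v[:2]
        return np.concatenate([proj(c,[*P[i],z+v[3]])-px[i] for c,px in c_px for i in range(4)])
    r=least_squares(f,x0);return r.x,r.fun
E
python3 - <<'E'
from h import *
np.set_printoptions(precision=2,suppress=True)
ps={n:capture(n) for n in ['top','scene']}
C={n:cam(p) for n,p in ps.items()}
ct=np.array([[448,103],[583,120],[572,229],[436,211]])/2.353+[150,110]
cs=np.array([[275,285],[165,212],[240,143],[345,213]])/2+[150,80]
print(fitrect([(C['top'],ct),(C['scene'],cs)],175,220,132,[550,-60,-.1,0]))
bt=np.array([[466,243],[535,253]])/2.353+[150,110]; bs=np.array([[285,147],[332,178]])/2+[150,80]
print('bar',tri([(C['top'],bt.mean(0)),(C['scene'],bs.mean(0))]))
# boxes by whiteness
for n,px in [('top',(275,197)),('scene',(381,236))]:
    im=ps[n]['pixels'];m=(im.min(2)>int(im[int(px[1])-4:int(px[1])+4,px[0]-4:px[0]+4].min())-25).astype(np.uint8)
    k,l,st,ce=cv2.connectedComponentsWithStats(m);i=l[px[1],px[0]]
    cn=cv2.findContours((l==i).astype(np.uint8),0,2)[0][0]
    P=np.array([atz(C[n],q[0],60)[:2] for q in cn],np.float32)
    print(n,st[i],cv2.minAreaRect(P))
gt=np.array([[582,191],[615,193]])/2.353+[150,110]
print('grip',[atz(C['top'],g,49) for g in gt])
E
```

```text
(array([557.49, -48.33,  -0.13, -14.06]), array([-0.9 ,  1.11, -0.62,  0.22, -0.31, -0.45, -0.8 ,  0.68, -1.83,
        1.45,  0.23, -0.4 , -0.08, -0.21, -0.74, -1.24]))
bar [426.53 -31.45 106.75]
top [262 179  26  34 434] ((514.3714599609375, 303.7388916015625), (130.68772888183594, 50.650047302246094), 24.382396697998047)
scene [373 216  18  39 627] ((514.5717163085938, 305.68902587890625), (131.0704345703125, 51.50629425048828), 24.3644962310791)
grip [array([ 523.67, -176.19,   49.  ]), array([ 519.21, -230.85,   49.  ])]
```

```bash
cat >> h.py <<'E'
def toolyaw(s):
    q=s['ee_rot'];M=R.from_quat([q[1],q[2],q[3],q[0]]).as_matrix();return np.degrees(np.arctan2(M[1,1],M[0,1])),M
E
python3 - <<'E'
from h import *
np.set_printoptions(precision=2,suppress=True)
s=sense();print(toolyaw(s));print(capture('wrist')['tool_from_camera'])
E
```

```text
(np.float64(71.61971911388514), array([[-0.95,  0.32,  0.  ],
       [ 0.32,  0.95,  0.  ],
       [ 0.  ,  0.  , -1.  ]]))
[[   0.     -0.96   -0.27   67.98]
 [   1.      0.     -0.      0.08]
 [   0.     -0.27    0.96 -125.54]
 [   0.      0.      0.      1.  ]]
```

Emit:
{"name": "drive_tool", "arguments": {"commands": "0.166 -0.333 0.05 0 0 -0.11 100;0.166 -0.333 0.05 0 0 -0.11 100;0.166 -0.333 0.05 0 0 -0.11 100;0.166 -0.333 0.05 0 0 -0.11 100;0.166 -0.333 0.05 0 0 -0.11 100;0.166 -0.333 0.05 0 0 -0.11 100;0.166 -0.333 0.05 0 0 -0.11 100;0.166 -0.333 0.05 0 0 -0.11 100;0.166 -0.333 0.05 0 0 -0.11 60;0.166 -0.333 0.05 0 0 -0.11 60;0.166 -0.333 0.05 0 0 -0.11 60;0.166 -0.333 0.05 0 0 -0.11 40;0.166 -0.333 0.05 0 0 -0.11 40;0.166 -0.333 0.05 0 0 -0.11 40;0.166 -0.333 0.05 0 0 -0.11 40;0.166 -0.333 0.05 0 0 -0.11 40;0 0 0 0 0 0 40;0 0 0 0 0 0 40", "force": 25}}

```text
time_s: 2.45
eef_pos: [431.5, -35.8, 328.0]
ee_rot: [-0.0, 0.753, 0.658, -0.0]
force: [0.2, 0.4, -0.2]
grip_width: 0.402
grip_force: 0.0
```

```bash
python3 - <<'E'
from h import *
np.set_printoptions(precision=1,suppress=True)
s=sense();p=capture('wrist');c=cam(p,s);cv2.imwrite('pics/w1.png',p['pixels']);print(s['eef_pos'],toolyaw(s)[0],s['grip_width'],c[0],c[4])
for t in ['chest','lid_bar','stay_grip']:
    print(t,[(np.round(b['position']),round(b['confidence'],2),atz(c,b['position'],126)) for b in boxes_of(p,t)])
# predicted bar ends and lid corners
ya=-.13;O=np.array([557.,-48])
for l in [(-132.5,50,126),(-132.5,-50,126),(-87.5,110,132),(-87.5,-110,132)]:
    w=O+[np.cos(ya)*l[0]-np.sin(ya)*l[1],np.sin(ya)*l[0]+np.cos(ya)*l[1]];print(l,w,proj(c,[*w,l[2]]))
E
```

```text
[431.5 -35.8 328. ] -7.7248698821511965 0.4022607185862164 349.0567901995561 [441.6  32.1 453.6]
chest [(array([441., 151.]), 0.88, array([553.5, -32. , 126. ]))]
lid_bar [(array([448., 149.]), 0.97, array([560., -31., 126.]))]
stay_grip [(array([448., 150.]), 0.25, array([560.6, -32.7, 126. ]))]
(-132.5, 50, 126) [432.1  18.8] [305.2 113.6]
(-132.5, -50, 126) [419.1 -80.4] [306.3 217. ]
(-87.5, 110, 132) [484.5  72.4] [357.2  41.3]
(-87.5, -110, 132) [ 456.  -145.7] [350.8 274.2]
```

View pics/w1.png

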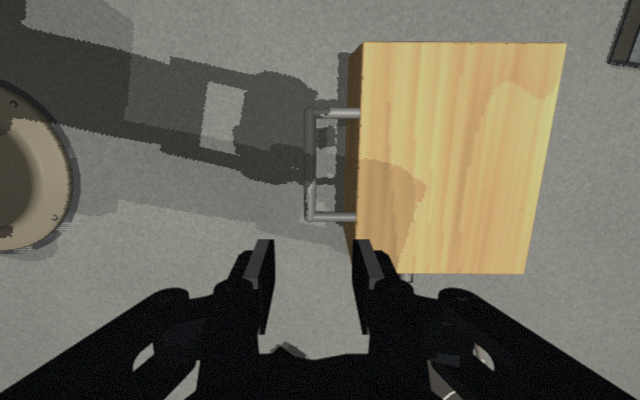

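```bash
python3 - <<'E'
from h import *
np.set_printoptions(precision=2,suppress=True)
s=sense();p=capture('wrist');c=cam(p,s);t=cam(capture('top'))
w=np.array([[566,43],[525,274],[355,272],[362,42.5]])
ct=np.array([[448,103],[583,120],[572,229],[436,211]])/2.353+[150,110]
print(fitrect([(c,w)],175,220,132,[550,-60,-.1,0]))
print(fitrect([(c,w),(t,ct)],175,220,132,[550,-60,-.1,0]))
for q in [(310,113),(310,217),(310,165)]: print(atz(c,q,126))
E
```

```text
(array([561.11, -46.89,  -0.13,  -3.05]), array([ 0.15, -0.49, -0.72, -0.87, -0.34,  1.2 ,  0.73,  0.21]))
(array([560.81, -47.02,  -0.13,  -2.8 ]), array([ 0.09, -0.22, -1.  , -0.54, -0.69,  1.38,  0.56,  0.26, -1.21,
       -0.3 , -0.58, -1.25, -0.21, -1.66, -1.07, -0.46]))
[435.69  20.84 126.  ]
[422.38 -78.92 126.  ]
[429.31 -26.99 126.  ]
```

Emit:
{"name": "drive_tool", "arguments": {"commands": "-0.01 0.02 -0.34 0 0 0 40;-0.01 0.02 -0.34 0 0 0 40;0 0.03 -0.34 0 0 0 40;0 0 -0.34 0 0 0 40;0 0 -0.34 0 0 0 40;0 0 -0.2 0 0 0 40;0 0 -0.14 0 0 0 40;0 0 0 0 0 0 0;0 0 0 0 0 0 0;0 0 0 0 0 0 0;0 0 0 0 0 0 0;0 0 0 0 0 0 0;0 0 0 0 0 0 0", "force": 30}}

```text
time_s: 3.83
eef_pos: [429.0, -27.2, 124.6]
ee_rot: [-0.0, 0.752, 0.659, 0.0]
force: [-2.6, 5.1, -2.6]
grip_width: 0.126
grip_force: 29.2
```

```bash
cat > arc.py <<'E'
import numpy as np
h=0.131
def P(t): x=-220*np.cos(t)+6*np.sin(t);z=220*np.sin(t)+6*np.cos(t);return np.array([x*np.cos(h),-x*np.sin(h),z])
T=np.linspace(0,1.42,41)
print(';'.join('%.2f %.2f %.2f'%tuple(d/100) for d in np.diff([np.round(P(t)) for t in T],axis=0)))
E
python3 arc.py
```

```text
0.00 0.00 0.08;0.01 0.00 0.08;0.01 -0.01 0.07;0.01 0.00 0.08;0.01 0.00 0.08;0.02 0.00 0.07;0.02 0.00 0.08;0.02 -0.01 0.07;0.03 0.00 0.08;0.03 0.00 0.07;0.03 -0.01 0.07;0.03 0.00 0.07;0.03 -0.01 0.07;0.04 0.00 0.07;0.04 -0.01 0.07;0.04 0.00 0.06;0.05 -0.01 0.07;0.04 0.00 0.06;0.05 -0.01 0.06;0.05 -0.01 0.06;0.06 0.00 0.06;0.05 -0.01 0.05;0.06 -0.01 0.05;0.06 -0.01 0.06;0.06 0.00 0.04;0.06 -0.01 0.05;0.07 -0.01 0.04;0.06 -0.01 0.05;0.07 -0.01 0.04;0.07 -0.01 0.03;0.06 -0.01 0.04;0.08 -0.01 0.03;0.07 -0.01 0.03;0.07 -0.01 0.03;0.07 0.00 0.02;0.08 -0.01 0.02;0.07 -0.01 0.02;0.08 -0.01 0.02;0.07 -0.01 0.01;0.08 -0.01 0.01
```

Emit:
{"name": "drive_tool", "arguments": {"commands": "0 0 0.08 0 0 0 0;0.01 0 0.08 0 0 0 0;0.01 -0.01 0.07 0 0 0 0;0.01 0 0.08 0 0 0 0;0.01 0 0.08 0 0 0 0;0.02 0 0.07 0 0 0 0;0.02 0 0.08 0 0 0 0;0.02 -0.01 0.07 0 0 0 0;0.03 0 0.08 0 0 0 0;0.03 0 0.07 0 0 0 0;0.03 -0.01 0.07 0 0 0 0;0.03 0 0.07 0 0 0 0;0.03 -0.01 0.07 0 0 0 0;0.04 0 0.07 0 0 0 0;0.04 -0.01 0.07 0 0 0 0;0.04 0 0.06 0 0 0 0;0.05 -0.01 0.07 0 0 0 0;0.04 0 0.06 0 0 0 0;0.05 -0.01 0.06 0 0 0 0;0.05 -0.01 0.06 0 0 0 0"}}

```text
time_s: 5.5
eef_pos: [483.7, -35.0, 268.0]
ee_rot: [-0.002, 0.752, 0.659, -0.001]
force: [-12.5, 7.8, 8.3]
grip_width: 0.126
grip_force: 29.5
```

Emit:
{"name": "drive_tool", "arguments": {"commands": "0.06 0 0.06 0 0 0 0;0.05 -0.01 0.05 0 0 0 0;0.06 -0.01 0.05 0 0 0 0;0.06 -0.01 0.06 0 0 0 0;0.06 0 0.04 0 0 0 0;0.06 -0.01 0.05 0 0 0 0;0.07 -0.01 0.04 0 0 0 0;0.06 -0.01 0.05 0 0 0 0;0.07 -0.01 0.04 0 0 0 0;0.07 -0.01 0.03 0 0 0 0;0.06 -0.01 0.04 0 0 0 0;0.08 -0.01 0.03 0 0 0 0;0.07 -0.01 0.03 0 0 0 0;0.07 -0.01 0.03 0 0 0 0;0.07 0 0.02 0 0 0 0;0.08 -0.01 0.02 0 0 0 0;0.07 -0.01 0.02 0 0 0 0;0 0 0 0 0 0 0"}}

```text
time_s: 7.0
eef_pos: [598.2, -51.0, 335.2]
ee_rot: [0.003, 0.753, 0.658, 0.001]
force: [-2.6, -2.7, 8.9]
grip_width: 0.125
grip_force: 31.4
```

Emit:
{"name": "drive_tool", "arguments": {"commands": "0.08 -0.01 0.02 0 0 0 0;0.07 -0.01 0.01 0 0 0 0;0.08 -0.01 0.01 0 0 0 0;0 0 0 0 0 0 0;0 0 0 0 0 0 0;0 0 0 0 0 0 0;0 0 0 0 0 0 0"}}

```text
time_s: 7.58
eef_pos: [620.4, -54.1, 338.6]
ee_rot: [0.003, 0.753, 0.658, 0.0]
force: [-1.8, -4.6, 5.8]
grip_width: 0.128
grip_force: 31.5
```

```bash
python3 - <<'E'
from h import *
a=capture('scene')['pixels'][80:280,180:440]
cv2.imwrite('pics/c.png',cv2.resize(a,(780,600),interpolation=cv2.INTER_CUBIC))
E
```

```text
(no output)
```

View pics/c.png

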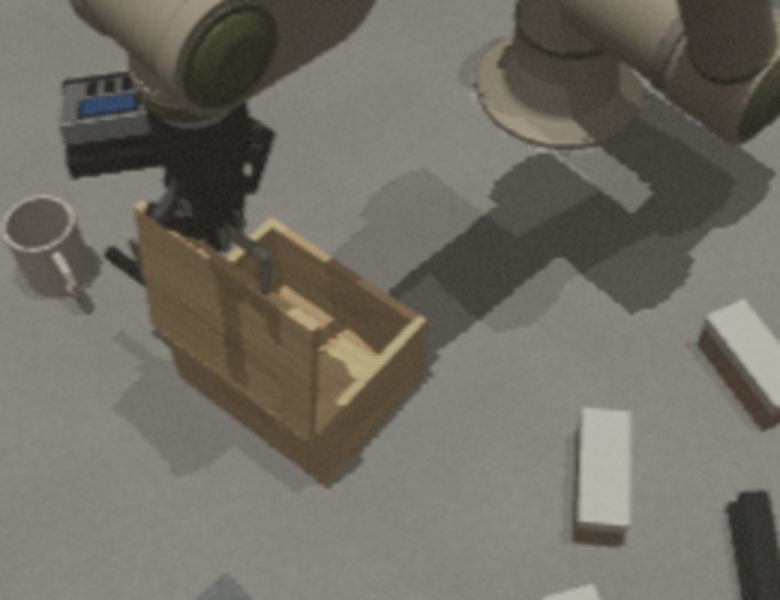

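The lid stands nearly upright (crop 140–320, 205–440), with the black grip bar at its right (110,255). I'll nudge it on until taut, then let go.

Emit:
{"name": "drive_tool", "arguments": {"commands": "0.03 0 0 0 0 0 0;0.02 0 0 0 0 0 0;0 0 0 0 0 0 0;0 0 0 0 0 0 0;0 0 0 0 0 0 0;0 0 0 0 0 0 0"}}

```text
time_s: 8.13
eef_pos: [625.1, -54.7, 338.8]
ee_rot: [0.003, 0.753, 0.658, -0.0]
force: [-3.7, -6.7, 6.9]
grip_width: 0.13
grip_force: 31.8
```

Emit:
{"name": "drive_tool", "arguments": {"commands": "0.02 0 0 0 0 0 0;0 0 0 0 0 0 0;0 0 0 0 0 0 0;0 0 0 0 0 0 0"}}

```text
time_s: 8.47
eef_pos: [627.0, -55.0, 339.0]
ee_rot: [0.003, 0.753, 0.658, -0.001]
force: [-5.6, -9.3, 7.3]
grip_width: 0.129
grip_force: 31.9
```

Emit:
{"name": "drive_tool", "arguments": {"commands": "-0.02 0 0 0 0 0 0;0 0 0 0 0 0 20;0 0 0 0 0 0 30;0 0 0 0 0 0 40;0 0 0 0 0 0 40;0 0 0 0 0 0 40;0 0 0 0 0 0 40"}}

```text
time_s: 9.05
eef_pos: [625.3, -52.5, 336.2]
ee_rot: [-0.0, 0.752, 0.659, 0.0]
force: [-0.3, -0.6, 0.6]
grip_width: 0.403
grip_force: 0.0
```

```bash
python3 - <<'E'
from h import *
np.set_printoptions(precision=1,suppress=True)
p=capture('scene');c=cam(p)
a=p['pixels'][100:250,180:330]
cv2.imwrite('pics/d.png',cv2.resize(a,(600,600),interpolation=cv2.INTER_CUBIC))
O=np.array([561,-47]);y=-.131;f=lambda l:[O[0]+np.cos(y)*l[0]-np.sin(y)*l[1],O[1]+np.sin(y)*l[0]+np.cos(y)*l[1],l[2]]
for n,l in [('grip locked',(72.5,-170,160)),('gripend',(72.5,-186,160)),('broken 1.38?',(42.5,-170,157))]: print(n,f(l),(proj(c,f(l))-[180,100])*4)
for T in (1.35,1.43):
  print(T,[(proj(c,f((87.5-175*np.cos(T)+12*np.sin(T),s*110,120+175*np.sin(T)+12*np.cos(T))))-[180,100])*4 for s in (1,-1)])
print([(b['position'],b['confidence']) for b in boxes_of(p,'stay_grip')])
E
```

```text
grip locked [np.float64(610.6724441561487), np.float64(-225.0137587141912), 160] [157.7 264.6]
gripend [np.float64(608.5824339236514), np.float64(-240.87666693519708), 160] [143.3 254.4]
broken 1.38? [np.float64(580.9294912417627), np.float64(-221.09498952825868), 157] [186.1 242.7]
1.35 [array([429.1, 347.6]), array([187.6, 183.3])]
1.43 [array([414.8, 360.6]), array([172.6, 194.2])]
[]
```

View pics/d.png

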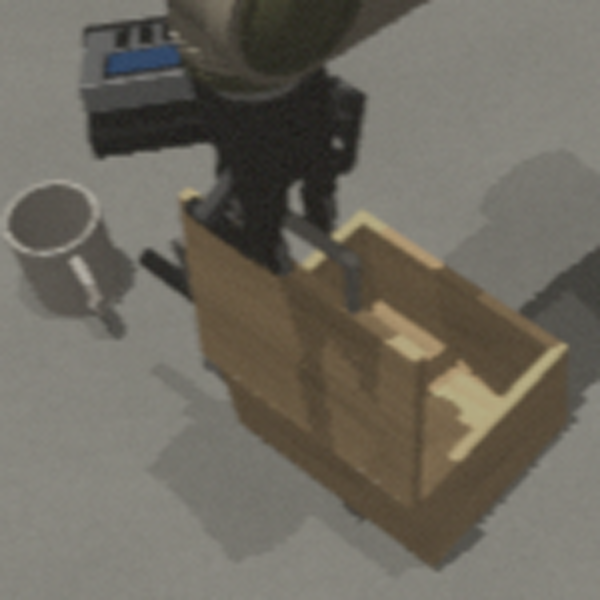

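Emit:
{"name": "drive_tool", "arguments": {"commands": "0 0 0.3 0 0 0 40;0 0 0.3 0 0 0 40;0 0 0.1 0 0 0 40;-0.11 0.357 0 0 0 -0.129 100;-0.11 0.357 0 0 0 -0.129 100;-0.11 0.357 0 0 0 -0.129 100;-0.11 0.357 0 0 0 -0.129 100;-0.11 0.357 0 0 0 -0.129 100;-0.11 0.357 -0.1 0 0 -0.129 100;-0.11 0.357 -0.1 0 0 -0.129 100;-0.11 0.357 -0.1 0 0 -0.129 100;-0.11 0.357 -0.2 0 0 -0.129 100;-0.11 0.357 -0.2 0 0 -0.129 100;0 0 -0.4 0 0 0 100;0 0 -0.4 0 0 0 100;0 0 -0.2 0 0 0 100;0 0 0 0 0 0 100;0 0 0 0 0 0 100"}}

```text
time_s: 10.65
eef_pos: [515.6, 303.2, 237.3]
ee_rot: [0.0, 0.977, 0.211, -0.0]
force: [-0.5, 0.3, 1.2]
grip_width: 1.001
grip_force: 0.0
```

```bash
python3 - <<'E'
from h import *
np.set_printoptions(precision=1,suppress=True)
s=sense();p=capture('wrist');c=cam(p,s);cv2.imwrite('pics/w2.png',p['pixels']);print(s['eef_pos'],toolyaw(s)[0],s['grip_width'])
print([(np.round(b['position']),round(b['confidence'],2),atz(c,b['position'],60)) for b in boxes_of(p,'photo_box_mid')])
px=proj(c,[514.5,304.7,60]).astype(int);im=p['pixels'];print(px,im[px[1],px[0]])
m=(im.min(2)>int(im[px[1]-4:px[1]+4,px[0]-4:px[0]+4].min())-25).astype(np.uint8)
k,l,st,ce=cv2.connectedComponentsWithStats(m);i=l[px[1],px[0]]
cn=cv2.findContours((l==i).astype(np.uint8),0,2)[0][0]
print(st[i],cv2.minAreaRect(np.array([atz(c,q[0],60)[:2] for q in cn],np.float32)))
E
```

```text
[515.6 303.2 237.3] -65.62845725366466 1.0009795723813923
[(array([313., 171.]), 0.94, array([521.6, 305.9,  60. ])), (array([135., 290.]), 0.92, array([341.5, 414.9,  60. ])), (array([339.,  10.]), 0.81, array([646.9, 340.1,  60. ]))]
[310 178] [114 123 125]
[     0      0    640    373 175029] ((476.64727783203125, 307.42303466796875), (351.22015380859375, 604.9287719726562), 24.37871742248535)
```

View pics/w2.png

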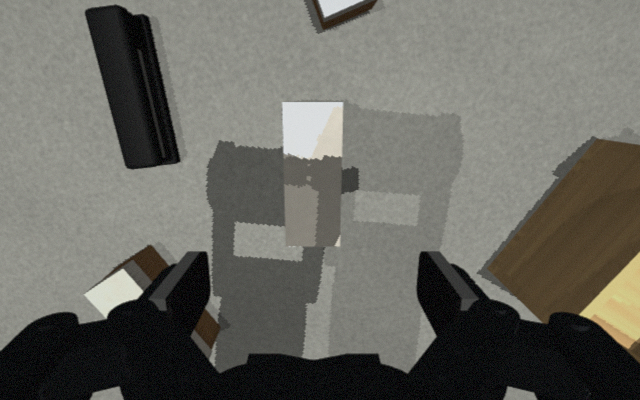

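```bash
python3 - <<'E'
from h import *
np.set_printoptions(precision=2,suppress=True)
s=sense();c=cam(capture('wrist'),s)
px=np.array([[282.5,101],[343.5,101],[342,246.5],[285,246.5]])
Q=np.array([atz(c,q,60) for q in px]);print(Q,Q.mean(0),np.linalg.norm(Q[0]-Q[1]),np.linalg.norm(Q[1]-Q[2]))
print(fitrect([(c,px)],130,50,60,[514,304,.426,0]))
E
```

```text
[[566.76 353.95  60.  ]
 [588.   307.07  60.  ]
 [467.68 250.71  60.  ]
 [445.43 299.83  60.  ]] [516.97 302.89  60.  ] 51.465024412396005 132.86565259708885
(array([518.5 , 303.6 ,   0.43,   7.66]), array([ 0.13, -0.16, -0.07, -0.35, -1.43,  0.2 ,  1.36,  0.36]))
```

Emit:
{"name": "drive_tool", "arguments": {"commands": "0 0 -0.35 0 0 0 100;0 0 -0.35 0 0 0 100;0 0 -0.35 0 0 0 100;0 0 -0.35 0 0 0 90;0 0 -0.35 0 0 0 90;0 0 -0.15 0 0 0 90;0 0 -0.07 0 0 0 90;0 0 0 0 0 0 50;0 0 0 0 0 0 30;0 0 0 0 0 0 30;0 0 0 0 0 0 30;0 0 0 0 0 0 30;0 0 0 0 0 0 30;0 0 0 0 0 0 30", "force": 40}}

```text
time_s: 11.97
eef_pos: [516.8, 303.7, 42.2]
ee_rot: [-0.0, 0.977, 0.211, 0.002]
force: [-0.1, -0.3, 7.0]
grip_width: 0.578
grip_force: 44.2
```

Emit:
{"name": "drive_tool", "arguments": {"commands": "0 0 0.15 0 0 0 30;0 0 0.35 0 0 0 30;0 0 0.35 0 0 0 30;0 0 0.35 0 0 0 30;0 0 0.35 0 0 0 30;0 0 0.25 0 0 0 30;0.01 -0.15 0 0 0 0.06 30;0.01 -0.3 0 0 0 0.12 30;0.01 -0.33 0 0 0 0.13 30;0.02 -0.33 0 0 0 0.13 30;0.02 -0.33 0 0 0 0.13 30;0.02 -0.33 0 0 0 0.13 30;0.02 -0.33 0 0 0 0.13 30;0.02 -0.33 0 0 0 0.13 30;0.01 -0.33 0 0 0 0.13 30;0.01 -0.33 0 0 0 0.13 30;0 -0.25 0 0 0 0.12 30;0 -0.13 0 0 0 0.05 30;0 0 0 0 0 0 30;0 0 0 0 0 0 30"}}

```text
time_s: 13.63
eef_pos: [530.4, -44.0, 220.4]
ee_rot: [0.0, 0.727, 0.687, 0.0]
force: [-0.4, 0.1, -1.4]
grip_width: 0.583
grip_force: 43.3
```

```bash
python3 - <<'E'
from h import *
s=sense();print(s['eef_pos'],toolyaw(s)[0],s['grip_width'],s['force'])
p=capture('wrist');cv2.imwrite('pics/w3.png',p['pixels'])
E
```

```text
[530.40860742 -43.9580462  220.36601317] -3.212958653905247 0.5828684766128363 [-0.40340163  0.103991   -1.39039578]
```

View pics/w3.png

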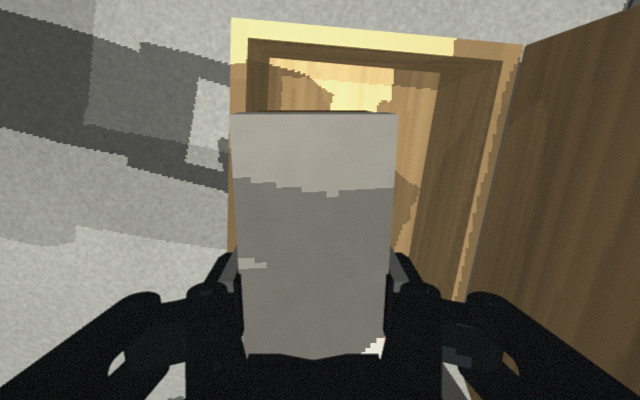

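Emit:
{"name": "drive_tool", "arguments": {"commands": "0.08 -0.01 0 0 0 -0.095 30;0 0 0 0 0 0 30;0 0 -0.25 0 0 0 30;0 0 -0.25 0 0 0 30;0 0 -0.25 0 0 0 30;0 0 -0.2 0 0 0 30;0 0 -0.2 0 0 0 30;0 0 -0.2 0 0 0 30;0 0 -0.15 0 0 0 30;0 0 -0.1 0 0 0 30;0 0 -0.04 0 0 0 30;0 0 -0.02 0 0 0 30;0 0 0 0 0 0 30;0 0 0 0 0 0 30"}}

```text
time_s: 14.85
eef_pos: [546.3, -46.2, 58.3]
ee_rot: [0.009, 0.751, 0.661, 0.006]
force: [35.0, -5.2, 2.4]
grip_width: 0.578
grip_force: 57.2
```

Emit:
{"name": "drive_tool", "arguments": {"commands": "0.06 -0.01 0.02 0 0 0 30;0.06 -0.01 0 0 0 0 30;0.04 0 0 0 0 0 30;0 0 0 0 0 0 30"}}

```text
time_s: 15.18
eef_pos: [554.8, -46.2, 55.7]
ee_rot: [-0.0, 0.751, 0.661, -0.0]
force: [0.4, 0.2, -2.1]
grip_width: 0.583
grip_force: 55.6
```

Emit:
{"name": "drive_tool", "arguments": {"commands": "0 0 -0.02 0 0 0 30;0 0 -0.02 0 0 0 30;0 0 0 0 0 0 30;0 0 0 0 0 0 30"}}

```text
time_s: 15.52
eef_pos: [554.1, -46.5, 52.3]
ee_rot: [-0.0, 0.751, 0.66, -0.0]
force: [-2.4, 0.1, 5.5]
grip_width: 0.58
grip_force: 56.7
```

Contact with the floor. Let go and rise straight up.

Emit:
{"name": "drive_tool", "arguments": {"commands": "0 0 0 0 0 0 64;0 0 0 0 0 0 68;0 0 0 0 0 0 72;0 0 0 0 0 0 72;0 0 0.1 0 0 0 72;0 0 0.2 0 0 0 72;0 0 0.3 0 0 0 72;0 0 0.35 0 0 0 72;0 0 0.35 0 0 0 72;0 0 0.35 0 0 0 72;0 0 0.35 0 0 0 72;0 0 0 0 0 0 72"}}

```text
time_s: 16.52
eef_pos: [555.6, -47.0, 258.9]
ee_rot: [0.004, 0.751, 0.66, 0.002]
force: [-3.2, -0.6, 4.3]
grip_width: 0.718
grip_force: 0.0
```

```bash
python3 - <<'E'
from h import *
p=capture('scene');w=capture('wrist');cv2.imwrite('pics/w4.png',np.hstack([w['pixels'][:,120:520],cv2.resize(p['pixels'][100:250,180:330],(400,400),interpolation=cv2.INTER_CUBIC)]))
E
```

```text
(no output)
```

View pics/w4.png

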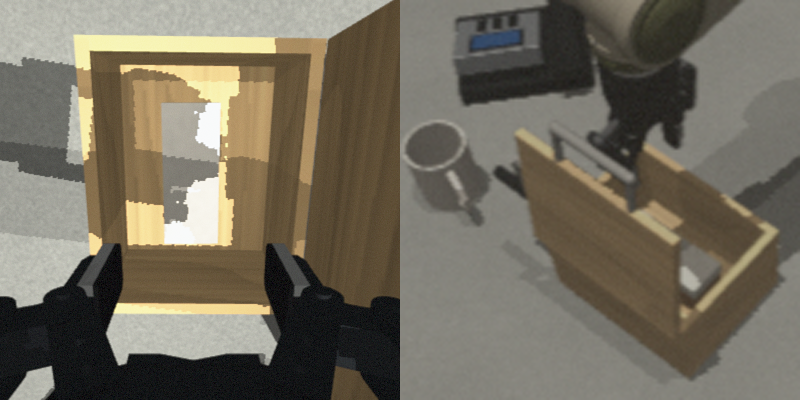

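Emit:
{"name": "drive_tool", "arguments": {"commands": "-0.037 -0.278 0.05 0 0 0 60;-0.037 -0.278 0.05 0 0 0 50;-0.037 -0.278 0 0.11 -0.0145 0 45;-0.037 -0.278 0 0.11 -0.0145 0 45;-0.037 -0.278 0 0.11 -0.0145 0 45;-0.037 -0.278 0 0.11 -0.0145 0 45;0 0 0 0.11 -0.0145 0 45;0 0 0 0.11 -0.0145 0 45;0 0 0 0 0 0 45;0.2 -0.026 0 0 0 0 45;0.2 -0.026 0 0 0 0 45;0.2 -0.026 0 0 0 0 45;0.17 -0.022 0 0 0 0 45;0 0 0 0 0 0 45;0 0 0 0 0 0 45;0 0 0 0 0 0 45", "force": 25}}

```text
time_s: 17.95
eef_pos: [609.0, -223.0, 261.9]
ee_rot: [-0.17, 0.725, 0.638, 0.194]
force: [0.8, 1.0, 0.3]
grip_width: 0.45
grip_force: 0.0
```

```bash
python3 - <<'E'
from h import *
np.set_printoptions(precision=1,suppress=True)
s=sense();p=capture('wrist');c=cam(p,s);print(s['eef_pos'],toolyaw(s)[1],s['joints'],s['force'])
O=np.array([561,-47]);y=-.131;f=lambda l:[O[0]+np.cos(y)*l[0]-np.sin(y)*l[1],O[1]+np.sin(y)*l[0]+np.cos(y)*l[1],l[2]]
for l in [(72.5,-118,160),(72.5,-186,160)]: print(proj(c,f(l)))
print([(np.round(b['position']),round(b['confidence'],2)) for b in boxes_of(p,'stay_grip')])
q=capture('scene');print([(np.round(b['position']),round(b['confidence'],2)) for b in boxes_of(q,'stay_grip')])
cv2.imwrite('pics/w5.png',p['pixels'])
E
```

```text
[ 609.  -223.   261.9] [[ 0.1  1.   0.1]
 [ 0.9 -0.1  0.5]
 [ 0.5  0.  -0.9]] [-0.7  0.7  1.   0.4  1.8 -0.5] [0.8 1.  0.3]
[315. 207.]
[314.8 306.1]
[(array([314., 238.]), 0.87), (array([274., 124.]), 0.41)]
[(array([222., 167.]), 0.4)]
```

View pics/w5.png

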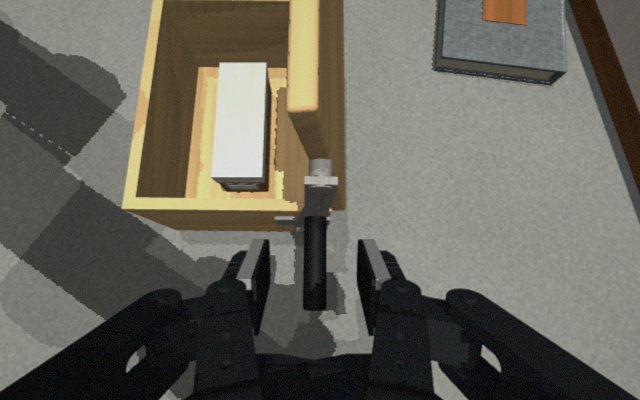

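The knee grip (315, 215–310) lies centred between the fingers and matches the prediction; the box stands in the chest. Descend and take the grip.

Emit:
{"name": "drive_tool", "arguments": {"commands": "0.01 0 -0.25 0 0 0 45;0 0 -0.25 0 0 0 45;0 0 -0.25 0 0 0 45;0 0 -0.2 0 0 0 45;0 0 -0.09 0 0 0 45;0 0 0 0 0 0 45;0 0 0 0 0 0 10;0 0 0 0 0 0 10;0 0 0 0 0 0 10;0 0 0 0 0 0 10;0 0 0 0 0 0 10;0 0 0 0 0 0 10"}}

```text
time_s: 19.15
eef_pos: [610.4, -224.0, 159.7]
ee_rot: [-0.169, 0.725, 0.638, 0.195]
force: [-4.5, -1.5, 6.4]
grip_width: 0.176
grip_force: 25.1
```

```bash
python3 - <<'E'
import numpy as np
h=.131;A=np.radians(np.linspace(82.9,202.7,61))
P=[np.round(2*np.array([80.6*np.cos(a)*np.cos(h),-80.6*np.cos(a)*np.sin(h),80.6*np.sin(a)]))/2 for a in A]
D=np.diff(P,axis=0)/100
for k in (0,20,40): print(';'.join('%g %g %g 0 0 0 10'%tuple(d) for d in D[k:k+20])); print(P[k+20]-P[0])
E
```

```text
-0.03 0.005 0.005 0 0 0 10;-0.025 0.005 0 0 0 0 10;-0.03 0.005 0 0 0 0 10;-0.025 0 0 0 0 0 10;-0.03 0.005 0 0 0 0 10;-0.03 0.005 0 0 0 0 10;-0.025 0.005 -0.005 0 0 0 10;-0.03 0 -0.005 0 0 0 10;-0.025 0.005 -0.005 0 0 0 10;-0.03 0.005 -0.005 0 0 0 10;-0.025 0 -0.005 0 0 0 10;-0.025 0.005 -0.01 0 0 0 10;-0.03 0.005 -0.005 0 0 0 10;-0.025 0 -0.01 0 0 0 10;-0.025 0.005 -0.01 0 0 0 10;-0.025 0.005 -0.015 0 0 0 10;-0.025 0.005 -0.01 0 0 0 10;-0.025 0 -0.015 0 0 0 10;-0.025 0.005 -0.015 0 0 0 10;-0.025 0 -0.015 0 0 0 10
[-53.5   7.  -12.5]
-0.02 0.005 -0.015 0 0 0 10;-0.025 0.005 -0.015 0 0 0 10;-0.02 0 -0.015 0 0 0 10;-0.02 0.005 -0.02 0 0 0 10;-0.025 0 -0.02 0 0 0 10;-0.02 0.005 -0.02 0 0 0 10;-0.02 0 -0.02 0 0 0 10;-0.015 0.005 -0.02 0 0 0 10;-0.02 0 -0.02 0 0 0 10;-0.015 0.005 -0.025 0 0 0 10;-0.02 0 -0.02 0 0 0 10;-0.015 0.005 -0.025 0 0 0 10;-0.015 0 -0.02 0 0 0 10;-0.01 0 -0.025 0 0 0 10;-0.015 0.005 -0.025 0 0 0 10;-0.015 0 -0.025 0 0 0 10;-0.01 0 -0.025 0 0 0 10;-0.01 0.005 -0.03 0 0 0 10;-0.01 0 -0.025 0 0 0 10;-0.01 0 -0.025 0 0 0 10
[-86.5  11.5 -56. ]
-0.005 0 -0.03 0 0 0 10;-0.01 0 -0.025 0 0 0 10;-0.005 0.005 -0.03 0 0 0 10;-0.005 0 -0.025 0 0 0 10;-0.005 0 -0.03 0 0 0 10;0 0 -0.025 0 0 0 10;-0.005 0 -0.03 0 0 0 10;0 0 -0.025 0 0 0 10;0 0 -0.03 0 0 0 10;0 0 -0.03 0 0 0 10;0.005 0 -0.025 0 0 0 10;0 0 -0.03 0 0 0 10;0.005 0 -0.025 0 0 0 10;0.005 0 -0.03 0 0 0 10;0.005 0 -0.025 0 0 0 10;0.005 -0.005 -0.03 0 0 0 10;0.01 0 -0.025 0 0 0 10;0.01 0 -0.03 0 0 0 10;0.01 0 -0.025 0 0 0 10;0.01 -0.005 -0.025 0 0 0 10
[ -83.5   11.  -111. ]
```

Emit:
{"name": "drive_tool", "arguments": {"commands": "-0.03 0.005 0.005 0 0 0 10;-0.025 0.005 0 0 0 0 10;-0.03 0.005 0 0 0 0 10;-0.025 0 0 0 0 0 10;-0.03 0.005 0 0 0 0 10;-0.03 0.005 0 0 0 0 10;-0.025 0.005 -0.005 0 0 0 10;-0.03 0 -0.005 0 0 0 10;-0.025 0.005 -0.005 0 0 0 10;-0.03 0.005 -0.005 0 0 0 10;-0.025 0 -0.005 0 0 0 10;-0.025 0.005 -0.01 0 0 0 10;-0.03 0.005 -0.005 0 0 0 10;-0.025 0 -0.01 0 0 0 10;-0.025 0.005 -0.01 0 0 0 10;-0.025 0.005 -0.015 0 0 0 10;-0.025 0.005 -0.01 0 0 0 10;-0.025 0 -0.015 0 0 0 10;-0.025 0.005 -0.015 0 0 0 10;-0.025 0 -0.015 0 0 0 10", "force": 35}}

```text
time_s: 20.82
eef_pos: [556.9, -216.5, 146.0]
ee_rot: [-0.17, 0.725, 0.638, 0.195]
force: [1.2, 2.2, 5.0]
grip_width: 0.169
grip_force: 38.4
```

Emit:
{"name": "drive_tool", "arguments": {"commands": "-0.02 0.005 -0.015 0 0 0 10;-0.025 0.005 -0.015 0 0 0 10;-0.02 0 -0.015 0 0 0 10;-0.02 0.005 -0.02 0 0 0 10;-0.025 0 -0.02 0 0 0 10;-0.02 0.005 -0.02 0 0 0 10;-0.02 0 -0.02 0 0 0 10;-0.015 0.005 -0.02 0 0 0 10;-0.02 0 -0.02 0 0 0 10;-0.015 0.005 -0.025 0 0 0 10;-0.02 0 -0.02 0 0 0 10;-0.015 0.005 -0.025 0 0 0 10;-0.015 0 -0.02 0 0 0 10;-0.01 0 -0.025 0 0 0 10;-0.015 0.005 -0.025 0 0 0 10;-0.015 0 -0.025 0 0 0 10;-0.01 0 -0.025 0 0 0 10;-0.01 0.005 -0.03 0 0 0 10;-0.01 0 -0.025 0 0 0 10;-0.01 0 -0.025 0 0 0 10"}}

```text
time_s: 22.48
eef_pos: [523.7, -211.9, 101.6]
ee_rot: [-0.17, 0.725, 0.638, 0.195]
force: [-0.9, 0.7, -0.1]
grip_width: 0.176
grip_force: 41.5
```

Emit:
{"name": "drive_tool", "arguments": {"commands": "-0.005 0 -0.03 0 0 0 10;-0.01 0 -0.025 0 0 0 10;-0.005 0.005 -0.03 0 0 0 10;-0.005 0 -0.025 0 0 0 10;-0.005 0 -0.03 0 0 0 10;0 0 -0.025 0 0 0 10;-0.005 0 -0.03 0 0 0 10;0 0 -0.025 0 0 0 10;0 0 -0.03 0 0 0 10;0 0 -0.03 0 0 0 10"}}

```text
time_s: 23.32
eef_pos: [519.1, -211.2, 73.1]
ee_rot: [-0.172, 0.725, 0.638, 0.194]
force: [-10.3, 0.2, -2.0]
grip_width: 0.175
grip_force: 44.3
```

Emit:
{"name": "drive_tool", "arguments": {"commands": "0 0 -0.025 0 0 0 10;0 0 -0.03 0 0 0 10;0.005 0 -0.025 0 0 0 10;0.005 0 -0.03 0 0 0 10;0.005 0 -0.025 0 0 0 10;0.005 -0.005 -0.03 0 0 0 10;0.01 0 -0.025 0 0 0 10;0.01 0 -0.03 0 0 0 10;0.01 0 -0.02 0 0 0 10;0 0 0 0 0 0 10;0 0 0 0 0 0 10"}}

```text
time_s: 24.23
eef_pos: [522.2, -211.6, 47.4]
ee_rot: [-0.174, 0.725, 0.638, 0.192]
force: [-17.2, -2.1, -7.9]
grip_width: 0.175
grip_force: 46.3
```

```bash
python3 - <<'E'
from h import *
a=capture('scene')['pixels'][90:260,170:340];b=capture('wrist')['pixels'][:,120:520]
cv2.imwrite('pics/e.png',np.hstack([cv2.resize(a,(400,400),interpolation=cv2.INTER_CUBIC),b]))
E
```

```text
(no output)
```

View pics/e.png

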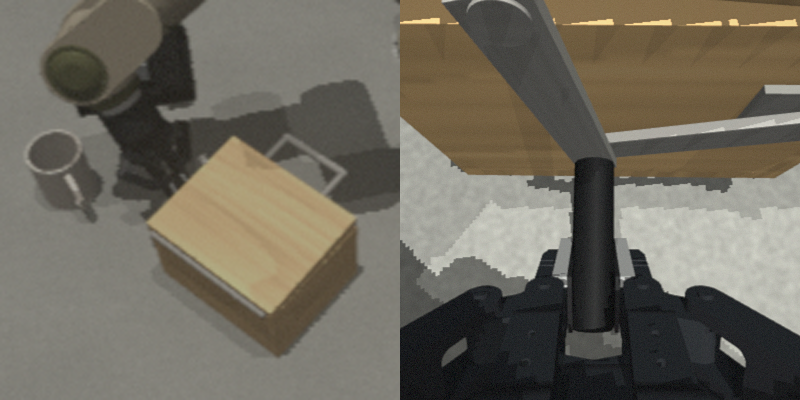

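Emit:
{"name": "drive_tool", "arguments": {"commands": "-0.03 0 -0.01 0 0 0 10;-0.02 0 -0.01 0 0 0 10;0 0 0 0 0 0 10;0 0 0 0 0 0 10"}}

```text
time_s: 24.67
eef_pos: [521.8, -211.6, 48.0]
ee_rot: [-0.169, 0.726, 0.638, 0.196]
force: [8.0, 3.6, -2.4]
grip_width: 0.173
grip_force: 46.0
```

Emit:
{"name": "drive_tool", "arguments": {"commands": "0.01 0 -0.02 0 0 0 10;0.01 0 -0.03 0 0 0 10;0 0 0 0 0 0 10;0 0 0 0 0 0 10"}}

```text
time_s: 25.0
eef_pos: [523.3, -211.9, 42.7]
ee_rot: [-0.169, 0.726, 0.638, 0.195]
force: [7.6, 3.3, -3.5]
grip_width: 0.174
grip_force: 46.3
```

Emit:
{"name": "drive_tool", "arguments": {"commands": "0.01 0 -0.02 0 0 0 10;0.01 0 -0.03 0 0 0 10;0 0 0 0 0 0 10;0 0 0 0 0 0 10"}}

```text
time_s: 25.33
eef_pos: [525.0, -212.1, 37.6]
ee_rot: [-0.169, 0.726, 0.638, 0.195]
force: [7.6, 2.4, -2.4]
grip_width: 0.174
grip_force: 46.4
```

```bash
cat > cmp.py <<'E'
from h import *
q=capture('scene');c=cam(q);n=cv2.cvtColor(q['pixels'],6);o=cv2.cvtColor(cv2.imread('pics/scene0.png'),6)
e=lambda g:cv2.magnitude(cv2.Sobel(g,5,1,0),cv2.Sobel(g,5,0,1))
n,o=e(n),e(o)
for nm,x0,x1,y0,y1 in [('handle',286,322,150,180),('front-left corner',308,328,178,196),('rear left low',270,300,215,245)]:
    r=cv2.matchTemplate(n[y0-10:y1+10,x0-10:x1+10],o[y0:y1,x0:x1],cv2.TM_CCOEFF_NORMED);_,v,_,l=cv2.minMaxLoc(r);print(nm,'shift',l[0]-10,l[1]-10,round(v,2))
O=np.array([561,-47]);y=-.131
for T in (0,.03,.06,.1,.15):
    x=87.5-220*np.cos(T)+6*np.sin(T);z=120+220*np.sin(T)+6*np.cos(T);print(T,proj(c,[O[0]+np.cos(y)*x,O[1]+np.sin(y)*x,z]).round(1))
E
python3 cmp.py
```

```text
handle shift -1 -1 0.59
front-left corner shift 0 0 0.82
rear left low shift 0 0 0.99
0 [303.5 158.5]
0.03 [303.4 157.3]
0.06 [303.2 156.2]
0.1 [303.  154.7]
0.15 [302.5 152.9]
```

Emit:
{"name": "drive_tool", "arguments": {"commands": "0.01 0 -0.02 0 0 0 10;0.01 0 -0.02 0 0 0 10;0 0 0 0 0 0 10;0 0 0 0 0 0 10"}}

```text
time_s: 25.72
eef_pos: [525.5, -212.1, 36.4]
ee_rot: [-0.172, 0.725, 0.638, 0.195]
force: [-12.1, 2.6, 26.6]
grip_width: 0.169
grip_force: 48.4
```

```bash
python3 cmp.py|head -3; python3 - <<'E'
from h import *
s=sense();p=capture('wrist');c=cam(p,s);M=toolyaw(s)[1];im=p['pixels']
# bar width in wrist view per row -> distance of the 16 mm bar
g=im.max(2)
for r in (175,200,225,250,275,300):
    row=g[r,240:400]<60; print(r,np.flatnonzero(row)[[0,-1]]+240 if row.any() else None,row.sum())
# predicted shut / current bar end positions (chest local)
O=np.array([561,-47]);y=-.131
for z in (49,44,40): 
  for yy in (-118,-186):
    l=(-11.5,yy);print(z,yy,proj(c,[O[0]+np.cos(y)*l[0]-np.sin(y)*l[1],O[1]+np.sin(y)*l[0]+np.cos(y)*l[1],z]).round(1))
E
```

```text
handle shift -1 -1 0.59
front-left corner shift 0 0 0.83
rear left low shift 0 0 1.0
175 [294 334] 41
200 [294 333] 40
225 [293 333] 39
250 [268 358] 57
275 [256 370] 74
300 [240 399] 151
49 -118 [317.1 145.9]
49 -186 [316.8 326.3]
44 -118 [317.  150.6]
44 -186 [316.7 324.7]
40 -118 [316.9 154.1]
40 -186 [316.6 323.5]
```

Emit:
{"name": "drive_tool", "arguments": {"commands": "0 0 0.03 0 0 0 10;0 0 0 0 0 0 25;0 0 0 0 0 0 45;0 0 0 0 0 0 45;0 0 0 0 0 0 45;0 0 0 0 0 0 45;0 0 0.1 0 0 0 45;0 0 0.2 0 0 0 45;0 0 0.3 0 0 0 45;0 0 0.3 0 0 0 45;0 0 0.3 0 0 0 45;0 0 0.3 0 0 0 45;0 0 0.3 0 0 0 45;-0.1 0 0.3 0 0 0 45;0 0 0 0 0 0 45;0 0 0 0 0 0 45;0 0 0 0 0 0 45"}}

```text
time_s: 27.23
eef_pos: [516.1, -211.9, 246.6]
ee_rot: [-0.17, 0.726, 0.638, 0.194]
force: [0.3, -0.2, -0.6]
grip_width: 0.451
grip_force: 0.0
```

```bash
python3 cmp.py|head -3; python3 - <<'E'
from h import *
np.set_printoptions(precision=1,suppress=True)
a=cv2.imread('pics/top0.png');b=capture('top');c=cam(b);n=b['pixels']
e=lambda g:cv2.magnitude(cv2.Sobel(g,5,1,0),cv2.Sobel(g,5,0,1));A,B=[e(cv2.cvtColor(i,6)) for i in (a,n)]
for nm,x0,x1,y0,y1 in [('handle',343,382,200,222),('lid back',335,400,148,165),('grip',396,415,182,198),('phone',433,492,205,270),('mug',428,466,160,188),('stapler',215,246,178,218)]:
    r=cv2.matchTemplate(B[y0-8:y1+8,x0-8:x1+8],A[y0:y1,x0:x1],5);_,v,_,l=cv2.minMaxLoc(r);print(nm,l[0]-8,l[1]-8,round(v,2))
s=sense();print(s['eef_pos'],s['force'],s['time_s'])
w=capture('wrist');cw=cam(w,s)
print([(x['position'],round(x['confidence'],2)) for x in boxes_of(w,'stay_grip')])
O=np.array([561,-47]);y=-.131
for z,xx in ((49,-11.5),(60,-15)):print(proj(cw,[O[0]+np.cos(y)*xx+np.sin(y)*152,O[1]+np.sin(y)*xx-np.cos(y)*152,z]))
E
```

```text
handle shift -2 -1 0.6
front-left corner shift 0 0 0.99
rear left low shift 0 0 1.0
handle 0 0 0.91
lid back 0 0 0.99
grip 0 0 0.66
phone 0 0 0.72
mug 0 0 0.27
stapler 0 0 1.0
[ 516.1 -211.8  245.9] [0.5 0.6 0.1] 27.3333
[([326.3, 230.5], 0.63)]
[324.6 262.1]
[321.2 261.3]
```

```bash
python3 -c "
from rig import *
print(finish_job())"
```

```text
the job is handed in; nothing more can be done
None
```

I handed the job in at about 27 s: the lid stood open on the locked stay, the photo box was set level on the chest floor, and the lid was lowered shut by the knee grip. No verdict came back. At the end the lid matched its starting position in the images, and the phone and stapler showed no movement. The mug check was inconclusive, and while lowering the box the gripper pressed on the chest with about 35 N, under the 40 N limit.

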